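# Unlatch the glass-rod chest

### The arm

A 7-joint arm with a two-finger parallel gripper is mounted at the origin on the work surface. World frame = base frame: x ahead of the robot, y to its left, z up, the work surface at z = 0. Lengths are in mm, angles in rad, forces in N, time in s.
With the tool pointing down it reaches from about 400 to 875 mm from the base axis. Payload 4.4 kg.
Tool frame: the origin (TCP) lies on the centre line of the jaws, within the pads' length; the fingertips stand ahead of it and the grasp point (between the pads) lies 11 mm behind it (finger_overhang is the z of the fingertips in the tool frame, in mm); z points along the fingers, y is the direction in which the jaws open and shut (so a half turn about z gives the same grasp; the last joint's range is limited). The gripper opens to 85 mm and grips with 20 to 120 N. Pads are 22 mm wide; open, the fingers measure 114 mm over their backs; the gripper's body (76 mm by 85 mm) begins 54 mm behind the grasp point. The pads swing forward as they close: fully open they stand 13 mm farther back than shut.
Start: joints at [-1.361, 0.628, 0.038, 1.517, -0.027, 0.996, -0.02], TCP at [176.981, 625.456, 239.313] pointing down, gripper open.
Joint ranges: [-3.06, 3.06], [-0.37, 2.12], [-1.25, 1.32], [0.18, 2.47], [-1.1, 4.24], [0.23, 1.98], [-2.94, 2.94]. Speed limits (rad/s): [2.57, 2.57, 3.14, 3.14, 3.14, 3.14, 3.14].

### API

Orientations are given as a unit quaternion [x, y, z, w].
In Python, from plant import * gives the robot as it stands.
- The arm moves only by the tool move_arm, never from a script. Its argument "plan" is a list of rows, each a list of 7 numbers: the turn, a rotation vector about the tool's x, y, z in degrees, then the shift along the tool's x, y, z in cm, then the closure in counts, from 0 (fully open) to 255 (shut). A call has exactly 5 rows; each row shifts and turns the commanded pose from where the row before left it, along the tool's axes as they then stand; what a row does not reach is not made up. A row lasts 1/10 s, in which the tool goes at most 50 mm and 8.59 degrees, less where a joint would pass 70% of its speed; a pose out of reach is approached as far as the arm can. A call with a gripper value outside its range is refused whole. The fingers move at their own pace and stop on an object; "newtons" is the grip in N (left out, the last holds). Time passes only in rows, so rows that do not move let the fingers close, or fill a call up. It gives the time, the measured TCP pose, the force and the opening at its end, in the units of the state.
- state(): the state, without advancing time (a new reading comes with each control period).
- get_image(name): name is "side" or "top"; returns (picture, depth): 384x512x3 uint8, blue, green, red; 384x512 float32, mm along the optical axis (not along the pixel's ray), 0 where there is no reading.
- get_calibration(name): a dict with "fx", "fy", "cx", "cy" (pixels), "R" (3x3) and "t" (3): a world point X has camera coordinates R X + t. Camera axes: x right, y down, z forward; pixel columns grow to the right and rows downward; lengths in mm; the calibration is good to about 2 mm. A picture is of the moment at which its call begins. get_calibration takes no time and is no camera call.
- job_done(): hands the job in, once; it reports no verdict.
The state is a dict: "clock": time; "qpos": joint angles; "joint_vel": joint speeds; "effort": joint torques, N m; "tcp_pos": TCP position; "ee_rot": TCP orientation; "force": force on the tool from outside, world axes, zero at the start; "wrist_torque": the same for the moment, N m; "grip_width": finger opening in mm.
Only numpy, scipy, OpenCV 4.12 (cv2) and the standard library are available. Lean on these libraries where they do the work, as an engineer would, in place of code of your own. Each camera call takes 0.05 s, during which the arm holds its last target.

### The job

Open the latch of the steel glass-rod chest on the torch bench: press the round black release button gently, without forcing it, until the T-handle pops up, then turn the T-handle clockwise (seen from above) to its stop and let go so that the lid rises ajar on its struts. Leave the jar, the cup of rods and the paddle alone.

Things in the scene. Friction and masses are not known exactly. Their poses are not given: they have to be found in the camera images.
- bar_mid (a point): Centre of the T-handle's dark steel grip bar, 84 mm long (this point's y), 14 mm wide (x), 14 mm high (z up), on a 16 mm stem under its middle. Stowed, it lies in the dish, top level with the rim, and cannot be gripped or turned. Released, a light spring pops it 36 mm straight up in about 0.5 s: its underside then stands 22 mm above the rim and it can be gripped across its width from above.
- dish_mid (a point): Centre of the oblong steel dish on the lid, at rim height (130 mm above the bench), on the T-handle's turning axis. Outside 36 mm (x) by 108 mm (y, along the stowed bar). The lid around it lies 18 mm lower than the rim.
- release: The release button: flat-topped, round, black, 25 mm across, in a fixed steel collar 38 mm across and 18 mm high, 95 mm from the T-handle's axis in the stowed bar's +y direction. Origin: on the button's axis, 18 mm below the collar's top; z up. The button's top stands 10 to 24 mm above the collar's top (28 to 42 mm above this origin); this differs from chest to chest and is not measured: feel for it.
- collar_top (a point): Centre of the collar's top, level with the dish's rim; press the button here, along -z. The button is sprung: it starts at 1.5 N and stiffens to 6 to 9 N, then the catch lets go (5 to 6 mm of travel) and the force drops to about 5 N; it bottoms hard at 7 mm and springs back when let go. More than 20 N on it damages the catch.
- pop (a joint): How far the T-handle has popped up, m: 0 stowed, about 0.036 fully up.
- turn (a joint): How far the T-handle is turned clockwise seen from above, rad: 0 latched (bar along the dish), hard stop at 1.35. It turns stiffly (about 0.2 N m, plus the drag of the loaded latch). The dish blocks it unless it has popped up. The latch clears at about 1.0 rad.
- lid (a joint): Lid angle, rad: 0 shut, 0.2 ajar (a stop). The lid is hinged along the chest's far edge, 185 mm beyond the T-handle's axis. When the latch clears, struts lift it slowly (about 5 N up at the handle, about a second), by 37 mm at the handle, which goes with it and tilts by 0.2 rad, its top towards the hinge.
- chest: The grey steel rod chest, fixed to the bench: 260 mm deep (its x), 400 mm wide (its y), 112 mm high with its lid. Origin: centre of the underside. Its front, near which the T-handle lies, faces its own -x; the hinge is at +x.
- jar_mid (a point): Bystander: amber glass jar with a steel cap, 60 mm in diameter, 85 mm high, standing beside the chest. Point half-way up.
- rodcup_mid (a point): Bystander: steel cup 64 mm in diameter, 90 mm high, with thin glass rods standing up to 150 mm. Point half-way up.
- paddle_grip (a point): Bystander: paddle with a wooden handle, 200 mm long, lying on the bench. Point on its handle.

How it is judged:
By the outcome, as a careful person would: the job done as asked, in the order asked, and still so for the second after the job is handed in, with the robot touching nothing.
It also fails if it takes over 54 s, if anything falls off the work surface, if the arm or the gripper's body presses on something with over 40 N, if the wrist force passes 120 N, or if a joint passes its speed limit or range.

## Working session

There is one attempt and no reset: what is moved stays moved. The work goes in short steps, Python scripts to look and compute and a tool call to move; the robot and the scene stay as the last step left them, time stands still between calls to the robot, and variables do not carry over. Pictures are saved under pics/ and viewed, and the job is handed in when it is done.

Besides the shell and the picture viewer there is one more tool, called after ">>>" as name(argument=value, ...) on one line, values as JSON. move_arm: Moves the arm, as the interface text tells. Its arguments: {"type":"object","properties":{"plan":{"type":"array","items":{"type":"array","items":{"type":"number"}}},"newtons":{"type":"number"}},"required":["plan"]}

```bash
mkdir -p pics; ls; python3 - <<'E'
from plant import *
import cv2,numpy as np
print(state())
for n in("side","top"):
    p,d=get_image(n); cv2.imwrite(f"pics/{n}0.png",p); np.save(f"pics/{n}0.npy",d); print(n,get_calibration(n))
try: print(finger_overhang)
except Exception as e: print(e)
E
```

```text
pics
{'clock': 0.0, 'qpos': array([-1.36079812,  0.62938048,  0.03844351,  1.51842392, -0.02696019,
        0.99628923, -0.0200203 ]), 'joint_vel': array([-0.00170932,  0.00148956, -0.00125799, -0.00020128,  0.00115358,
       -0.00079059,  0.00099883]), 'effort': array([-3.22351871e-04, -5.63394642e+01,  1.22665353e+00, -1.93444330e+01,
        1.10464194e-02,  1.03671962e-02,  9.26636432e-06]), 'tcp_pos': array([176.81568183, 624.82275717, 238.34897964]), 'ee_rot': array([ 1.37462972e-01,  9.90506410e-01, -9.85935362e-04, -1.04779075e-04]), 'force': array([-0.10555005, -0.10318914,  0.68186173]), 'wrist_torque': array([-0.00637258,  0.02364699,  0.01131622]), 'grip_width': 85.40978392763779}
side {'fx': 438.2253462975398, 'fy': 438.2253462975398, 'cx': 253.83153277650172, 'cy': 197.30833402511757, 'R': array([[ 0.83874834, -0.54419925,  0.01866556],
       [-0.39971737, -0.63861922, -0.65756484],
       [ 0.36976648,  0.54407047, -0.7531667 ]]), 't': array([-501.45131697,  340.26481961, 1059.06400981])}
top {'fx': 455.79760490814044, 'fy': 455.79760490814044, 'cx': 255.28295006096997, 'cy': 191.35223587335696, 'R': array([[ 0.01448307, -0.99981709, -0.01249138],
       [-0.99256789, -0.0128662 , -0.12101013],
       [ 0.12082728,  0.01415114, -0.99257267]]), 't': array([  24.54534139,  659.17183047, 1237.00739337])}
8.0
```

View pics/side0.png

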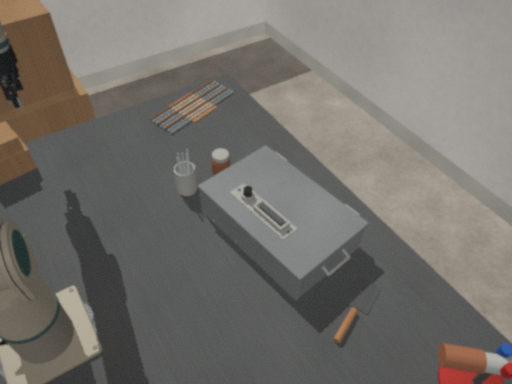

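View pics/top0.png

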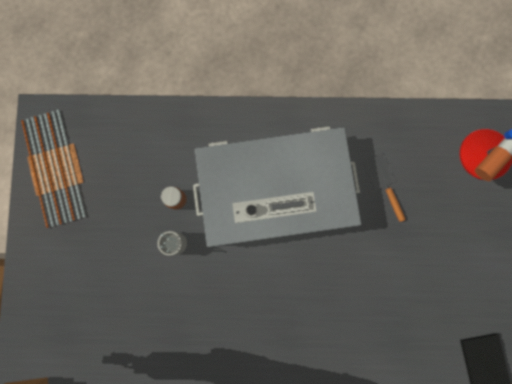

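The side view shows the button at about (248,191) and the dish around (272,214). The top view has the button at about (252,210) and the bar around (290,204). I'll zoom in next.

```bash
python3 - <<'E'
import cv2
a=cv2.imread("pics/top0.png")[185:225,225:325]; b=cv2.imread("pics/side0.png")[175:245,220:305]
cv2.imwrite("pics/topz.png",cv2.resize(a,None,fx=8,fy=8,interpolation=2)); cv2.imwrite("pics/sidez.png",cv2.resize(b,None,fx=8,fy=8,interpolation=2))
E
```

```text
(no output)
```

View pics/topz.png

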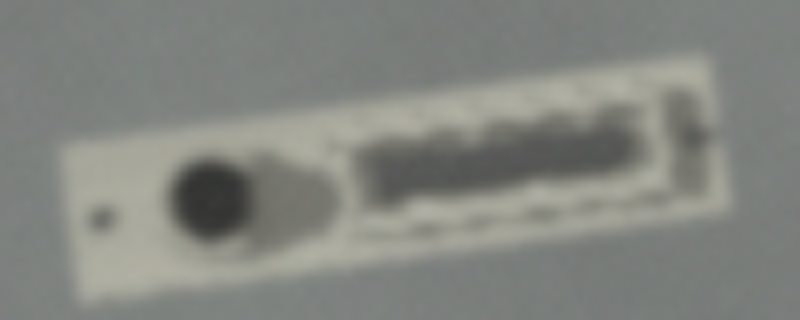

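View pics/sidez.png

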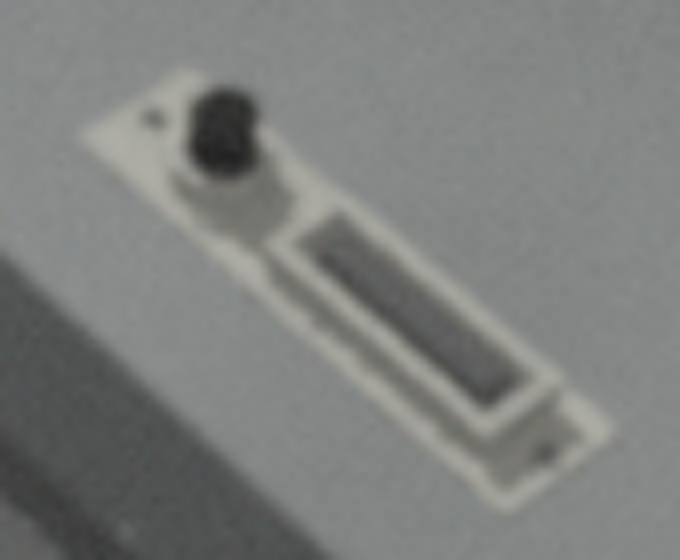

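```bash
cat > h.py <<'E'
from plant import *
import numpy as np,cv2
def ray(n,u,v,z):
    c=get_calibration(n);R=c["R"];t=np.array(c["t"])
    d=R.T@np.array([(u-c["cx"])/c["fx"],(v-c["cy"])/c["fy"],1]);o=-R.T@t
    return o+d*(z-o[2])/d[2]
def proj(n,X):
    c=get_calibration(n);p=c["R"]@np.array(X)+c["t"];return c["fx"]*p[0]/p[2]+c["cx"],c["fy"]*p[1]/p[2]+c["cy"]
T=lambda x,y:(225+(x+.5)/8-.5,185+(y+.5)/8-.5)
S=lambda x,y:(220+(x+.5)/8-.5,175+(y+.5)/8-.5)
E
python3 - <<'E'
from h import *
np.set_printoptions(precision=1,suppress=True)
print("top bar ends",[ray("top",*T(*p),130) for p in((370,178),(640,140))], "mid",ray("top",*T(505,159),130))
print("side bar",[ray("side",*S(*p),130) for p in((322,225),(510,390))],ray("side",*S(416,307.5),130))
for z in(140,147,154): print(z,ray("top",*T(211,199),z),ray("side",*S(226,107),z))
# side rim corners of dish
print("plate top",[ray("top",*T(*p),112) for p in((65,148),(710,55),(730,212),(80,300))])
print("plate side",[ray("side",*S(*p),112) for p in((85,130),(190,70),(615,425),(505,510))])
# chest corners top
print("chest top",[ray("top",*p,112) for p in((195,148),(345,129),(360,225),(207,246))])
for n in("top","side"):
    d=np.load(f"pics/{n}0.npy");c=get_calibration(n)
    v,u=np.mgrid[:384,:512];P=np.stack([(u-c["cx"])/c["fx"]*d,(v-c["cy"])/c["fy"]*d,d],-1)-c["t"]
    P=P@np.array(c["R"]);
    x0,y0=(252,210) if n=="top" else (248,190)
    print(n,P[y0-8:y0+9,x0-7:x0+8,2].round().astype(int))
    m=(P[...,2]>138)&(P[...,2]<165)&(d>0)&(abs(u-x0)<8)&(abs(v-y0)<9); print(m.sum(),P[m].mean(0) if m.any() else 0)
E
```

```text
top bar ends [array([608. ,  -8.5, 130. ]), array([621.5, -95.9, 130. ])] mid [614.8 -52.2 130. ]
side bar [array([610.4,  -5.9, 130. ]), array([623.4, -97. , 130. ])] [617.  -52.3 130. ]
140 [599.7  42.7 140. ] [606.9  49.1 140. ]
147 [599.1  42.5 147. ] [603.4  43.8 147. ]
154 [598.5  42.3 154. ] [599.9  38.4 154. ]
plate top [array([618.2,  91.7, 112. ]), array([ 651.8, -120.6,  112. ]), array([ 600. , -127.1,  112. ]), array([568.2,  85.7, 112. ])]
plate side [array([572.8,  87.6, 112. ]), array([619.5,  92.5, 112. ]), array([ 653.4, -116.6,  112. ]), array([ 602.8, -125.3,  112. ])]
chest top [array([764.9, 195.8, 112. ]), array([ 821.6, -205.6,  112. ]), array([ 565. , -242.3,  112. ]), array([504.8, 156.4, 112. ])]
top [[ 112  115  116  113  113  111  118  112  112  115  117  117  115  113
   112]
 [ 114  114  114  113  125  132  133  131  131  116  113  113  117  111
   109]
 [ 115  114  132  124  131  131  133  128  129  129  132  114  115  112
   112]
 [ 115  127  131  128  146  153  145  151  147  131  125  130  115  118
   118]
 [ 115  126  133  150  152  146  153  147  1
[... 1419 characters left out ...]
3 149 146 150 147 150 149 149 112 113 110 116]
 [117 115 145 147 151 150 151 148 148 149 148 113 112 114 111]
 [116 128 149 148 151 147 146 147 147 147 148 130 112 110 110]
 [114 131 144 148 148 148 149 147 150 148 143 132 115 112 113]
 [131 128 140 146 144 148 147 147 145 146 143 130 133 113 111]
 [131 127 133 142 145 143 144 146 146 140 136 124 128 112 111]
 [129 127 131 135 139 141 141 142 138 137 134 121 131 115 113]
 [132 133 127 133 137 138 137 135 137 136 125 131 132 113 117]
 [128 133 133 128 132 134 133 132 130 130 127 128 128 114 114]
 [123 126 128 129 133 125 127 124 132 128 134 129 126 114 115]
 [120 123 127 128 130 130 132 130 130 130 128 125 119 113 115]]
70 [597.5  38.6 146.7]
```

>>> move_arm(plan=[[0,0,8.2,0,0,0,255],[0,0,8.2,0,0,0,255],[0,0,8.2,0,0,0,255],[0,0,8.2,0,0,0,255],[0,0,8.2,0,0,0,255]], newtons=40)

```text
clock: 0.6
tcp_pos: [176.8, 625.1, 238.8]
ee_rot: [0.478, 0.878, -0.001, 0.0]
force: [0.7, -0.6, -0.3]
grip_width: 12.3
```

>>> move_arm(plan=[[0,0,8.2,0,0,0,255],[0,0,8.2,0,0,0,255],[0,0,8.2,0,0,0,255],[0,0,8.0,0,0,0,255],[0,0,0,0,0,0,255]])

```text
clock: 1.1
tcp_pos: [176.6, 625.2, 238.7]
ee_rot: [0.703, 0.711, -0.0, 0.001]
force: [-0.1, 0.5, 0.3]
grip_width: 0.0
```

```bash
cat >> h.py <<'E'
from scipy.spatial.transform import Rotation as Ro
np.set_printoptions(precision=2,suppress=True)
def to(X,yaw,tilt=None):
    s=state();R=Ro.from_quat(s["ee_rot"])
    y=np.array([np.cos(yaw),np.sin(yaw),0]);z=np.array([0,0,-1.]);x=np.cross(y,z)
    G=Ro.from_matrix(np.stack([x,y,z],1))
    print("t",s["clock"],"tcp",s["tcp_pos"],"rotvec deg",np.degrees((R.inv()*G).as_rotvec()),"shift cm",R.inv().apply(np.array(X)-s["tcp_pos"])/10,"F",s["force"],"M",s["wrist_torque"],"w",s["grip_width"],"q",s["qpos"])
Y=np.radians(8.7);DX,DY=616,-52
B=(601,42)
E
python3 -c "
from h import *
to((*B,200),Y)"
```

```text
t 1.1 tcp [176.65 625.19 238.69] rotvec deg [ 0.    0.07 -8.11] shift cm [-58.75  41.83   3.95] F [-0.06  0.47  0.27] M [-0.02  0.03 -0.03] w 0.03346292423149792 q [-1.57  0.66  0.39  1.52 -0.28  1.02 -1.09]
```

>>> move_arm(plan=[[0,0,0,-2.0,1.4,0,255],[0,0,0,-3.2,2.3,0,255],[0,0,0,-3.2,2.3,0,255],[0,0,0,-3.2,2.3,0,255],[0,0,0,-3.2,2.3,0,255]])

```text
clock: 1.6
tcp_pos: [285.1, 477.1, 239.2]
ee_rot: [0.702, 0.712, -0.0, 0.0]
force: [0.7, -0.4, 0.8]
grip_width: -0.3
```

>>> move_arm(plan=[[0,0,0,-3.2,2.3,0,255],[0,0,0,-3.2,2.3,0,255],[0,0,0,-3.2,2.3,0,255],[0,0,0,-3.2,2.3,0,255],[0,0,0,-3.2,2.3,0,255]])

```text
clock: 2.1
tcp_pos: [401.8, 318.4, 239.3]
ee_rot: [0.702, 0.712, 0.0, -0.0]
force: [1.0, -0.5, 0.4]
grip_width: -0.0
```

>>> move_arm(plan=[[0,0,0,-3.2,2.3,0,255],[0,0,0,-3.2,2.3,0,255],[0,0,0,-3.2,2.3,0,255],[0,0,0,-3.2,2.3,0,255],[0,0,0,-3.2,2.3,0,255]])

```text
clock: 2.6
tcp_pos: [518.5, 159.6, 239.2]
ee_rot: [0.702, 0.712, -0.0, -0.0]
force: [0.5, 0.6, 0.1]
grip_width: -0.5
```

>>> move_arm(plan=[[0,0,0,-3.2,2.3,0,255],[0,0,0,-3.2,2.3,0,255],[0,0,0,-3.2,2.3,0,255],[0,0,0,-1.6,1.0,0,255],[0,0,-8,0,0,0,255]])

```text
clock: 3.1
tcp_pos: [599.4, 45.3, 239.0]
ee_rot: [0.652, 0.758, -0.001, 0.001]
force: [-0.6, 0.9, -0.2]
grip_width: 0.1
```

```bash
python3 -c "
from h import *
to((*B,180),Y)"
```

```text
t 3.1 tcp [599.4   45.26 239.03] rotvec deg [ 0.03  0.18 -0.05] shift cm [-0.33  0.11  5.9 ] F [-0.59  0.87 -0.2 ] M [ 0.04 -0.06  0.01] w 0.06496214820725413 q [-0.35  0.58  0.36  1.67 -0.24  0.94  0.25]
```

>>> move_arm(plan=[[0,0,0,-0.3,0.1,2.0,255],[0,0,0,0,0,2.5,255],[0,0,0,0,0,2.0,255],[0,0,0,0,0,0,255],[0,0,0,0,0,0,255]])

```text
clock: 3.6
tcp_pos: [599.5, 46.9, 174.4]
ee_rot: [0.651, 0.759, -0.0, -0.0]
force: [0.2, 0.1, -0.2]
grip_width: 0.0
```

```bash
python3 -c "
from h import *
p,d=get_image('side');cv2.imwrite('pics/side1.png',cv2.resize(p[110:240,180:320],None,fx=4.5,fy=4.5,interpolation=2))
p,d=get_image('top');cv2.imwrite('pics/top1.png',cv2.resize(p[150:250,190:330],None,fx=5,fy=5,interpolation=2))
to((*B,170),Y)"
```

```text
t 3.7 tcp [600.29  46.97 175.48] rotvec deg [ 0.12  0.01 -0.04] shift cm [-0.5  -0.01  0.55] F [-0.55 -0.04  0.02] M [ 0.   -0.    0.04] w -0.11573878920030051 q [-0.33  0.65  0.32  1.73 -0.27  0.8   0.28]
```

View pics/side1.png

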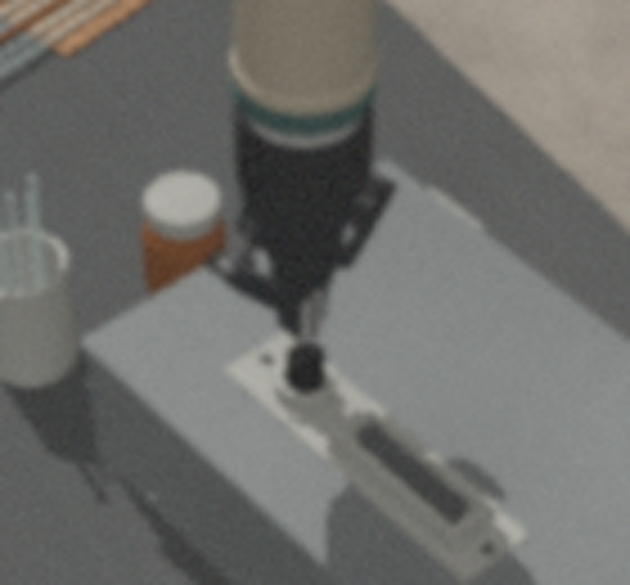

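View pics/top1.png

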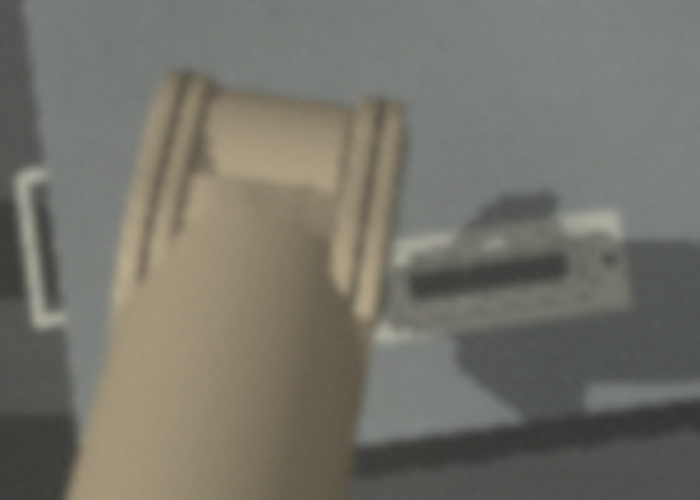

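>>> move_arm(plan=[[0,0,0,-0.5,0,0.3,255],[0,0,0,0,0,0.3,255],[0,0,0,0,0,0.2,255],[0,0,0,0,0,0,255],[0,0,0,0,0,0,255]])

```text
clock: 4.2
tcp_pos: [600.2, 42.2, 166.3]
ee_rot: [0.652, 0.758, 0.0, -0.0]
force: [-0.6, -0.4, -0.1]
grip_width: 0.1
```

```bash
python3 -c "
from h import *
to((*B,158),Y)"
```

```text
t 4.2 tcp [600.16  42.16 166.28] rotvec deg [-0.   -0.01 -0.09] shift cm [-0.03  0.08  0.83] F [-0.55 -0.43 -0.13] M [ 0.02 -0.02  0.05] w 0.06059913457206759 q [-0.31  0.67  0.32  1.74 -0.28  0.78  0.29]
```

>>> move_arm(plan=[[0,0,0,0,0.1,0.1,255],[0,0,0,0,0,0.1,255],[0,0,0,0,0,0.1,255],[0,0,0,0,0,0.1,255],[0,0,0,0,0,0,255]])

```text
clock: 4.7
tcp_pos: [601.0, 42.2, 162.1]
ee_rot: [0.652, 0.758, -0.0, -0.0]
force: [-0.1, 0.5, -0.2]
grip_width: -0.1
```

>>> move_arm(plan=[[0,0,0,0,0,0.1,255],[0,0,0,0,0,0.1,255],[0,0,0,0,0,0.1,255],[0,0,0,0,0,0,255],[0,0,0,0,0,0,255]])

```text
clock: 5.2
tcp_pos: [601.2, 42.2, 159.3]
ee_rot: [0.652, 0.758, -0.0, -0.0]
force: [-0.0, 0.6, 0.9]
grip_width: 0.1
```

>>> move_arm(plan=[[0,0,0,0,0,0.1,255],[0,0,0,0,0,0.1,255],[0,0,0,0,0,0,255],[0,0,0,0,0,0,255],[0,0,0,0,0,0,255]])

```text
clock: 5.7
tcp_pos: [601.2, 42.2, 157.5]
ee_rot: [0.652, 0.758, 0.0, 0.0]
force: [-0.6, -0.1, 2.4]
grip_width: -0.0
```

>>> move_arm(plan=[[0,0,0,0,0,0.1,255],[0,0,0,0,0,0.1,255],[0,0,0,0,0,0,255],[0,0,0,0,0,0,255],[0,0,0,0,0,0,255]])

```text
clock: 6.2
tcp_pos: [601.3, 42.2, 155.8]
ee_rot: [0.652, 0.758, 0.0, 0.0]
force: [-2.2, -0.0, 5.9]
grip_width: 0.1
```

>>> move_arm(plan=[[0,0,0,0,0,0.1,255],[0,0,0,0,0,0,255],[0,0,0,0,0,0,255],[0,0,0,0,0,0,255],[0,0,0,0,0,0,255]])

```text
clock: 6.7
tcp_pos: [601.3, 42.2, 155.0]
ee_rot: [0.652, 0.758, 0.0, 0.0]
force: [-2.1, 1.0, 7.2]
grip_width: 0.1
```

>>> move_arm(plan=[[0,0,0,0,0,0.1,255],[0,0,0,0,0,0,255],[0,0,0,0,0,0,255],[0,0,0,0,0,0,255],[0,0,0,0,0,0,255]])

```text
clock: 7.2
tcp_pos: [601.3, 42.2, 154.0]
ee_rot: [0.652, 0.758, 0.0, 0.0]
force: [-1.8, 0.1, 7.8]
grip_width: 0.0
```

>>> move_arm(plan=[[0,0,0,0,0,0.1,255],[0,0,0,0,0,0,255],[0,0,0,0,0,0,255],[0,0,0,0,0,0,255],[0,0,0,0,0,0,255]])

```text
clock: 7.7
tcp_pos: [601.2, 42.2, 153.0]
ee_rot: [0.652, 0.758, 0.0, -0.0]
force: [-2.7, 0.5, 7.3]
grip_width: -0.1
```

```bash
python3 -c "
from h import *
p,d=get_image('side');cv2.imwrite('pics/side2.png',cv2.resize(p[110:240,180:320],None,fx=4.5,fy=4.5,interpolation=2))
to((*B,170),Y)"
```

```text
t 7.75 tcp [601.21  42.18 153.07] rotvec deg [ 0.02 -0.01 -0.1 ] shift cm [-0.01 -0.02 -1.69] F [-1.81 -0.    7.95] M [-0.02  0.52 -0.03] w 0.15649740049711755 q [-0.31  0.68  0.31  1.74 -0.29  0.76  0.3 ]
```

View pics/side2.png

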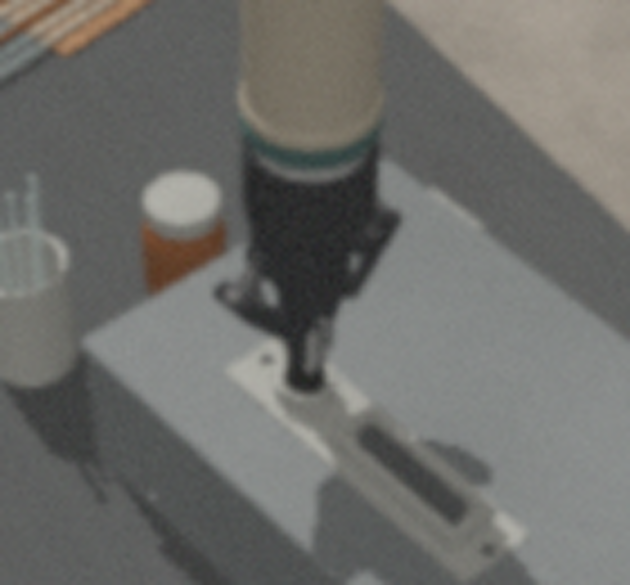

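The button at (305,380) is pressed about 5 mm. The bar at (415,470) is still flush with the dish, so I'll keep pressing in small steps.

>>> move_arm(plan=[[0,0,0,0,0,0.07,255],[0,0,0,0,0,0,255],[0,0,0,0,0,0,255],[0,0,0,0,0,0,255],[0,0,0,0,0,0,255]])

```text
clock: 8.25
tcp_pos: [601.1, 42.1, 152.5]
ee_rot: [0.652, 0.758, 0.0, -0.0]
force: [-3.4, -0.5, 9.3]
grip_width: -0.1
```

>>> move_arm(plan=[[0,0,0,0,0,0.06,255],[0,0,0,0,0,0,255],[0,0,0,0,0,0,255],[0,0,0,0,0,0,255],[0,0,0,0,0,0,255]])

```text
clock: 8.75
tcp_pos: [601.2, 42.2, 151.3]
ee_rot: [0.652, 0.758, 0.0, 0.0]
force: [-1.0, 0.4, 5.0]
grip_width: -0.0
```

The force fell from 9.3 to 5.0 N, so the catch has let go. I'll check that the handle popped.

```bash
python3 -c "
from h import *
p,d=get_image('side');cv2.imwrite('pics/side3.png',cv2.resize(p[110:240,180:320],None,fx=4.5,fy=4.5,interpolation=2))
to((*B,170),Y)"
```

```text
t 8.8 tcp [601.24  42.17 151.38] rotvec deg [ 0.02 -0.01 -0.1 ] shift cm [-0.01 -0.03 -1.86] F [-0.78  0.73  5.79] M [-0.03  0.31  0.01] w 0.03338989334383712 q [-0.31  0.69  0.31  1.75 -0.29  0.75  0.3 ]
```

View pics/side3.png

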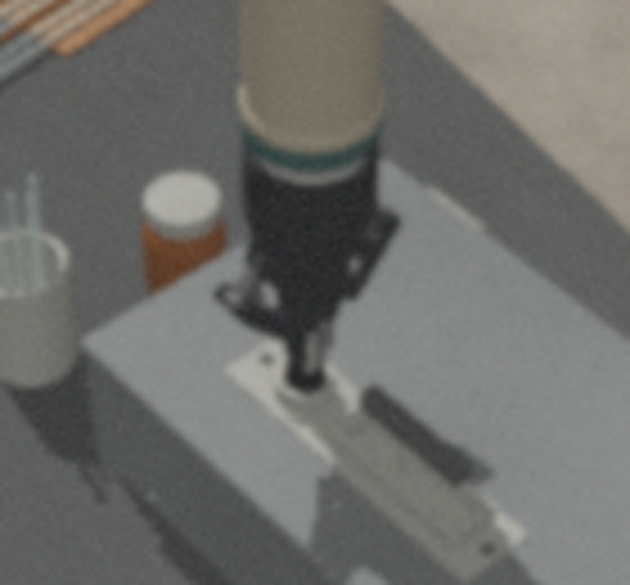

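>>> move_arm(plan=[[0,0,0,0,0,0,255],[0,0,0,0,0,0,255],[0,0,0,0,0,0,255],[0,0,0,0,0,-0.5,255],[0,0,0,0,0,-2.5,255]])

```text
clock: 9.3
tcp_pos: [599.2, 42.3, 179.0]
ee_rot: [0.652, 0.758, -0.002, -0.002]
force: [-0.6, 0.7, 0.4]
grip_width: 0.3
```

>>> move_arm(plan=[[0,0,0,0,0,-3,255],[0,0,0,0,0,-3,130],[0,0,0,0,0,0,130],[0,0,0,0,0,0,130],[0,0,0,0,0,0,130]])

```text
clock: 9.8
tcp_pos: [600.3, 42.3, 239.8]
ee_rot: [0.652, 0.758, -0.001, -0.001]
force: [-0.7, -0.7, -1.0]
grip_width: 41.8
```

```bash
python3 -c "
from h import *
p,d=get_image('side');cv2.imwrite('pics/side4.png',cv2.resize(p[110:240,180:320],None,fx=4.5,fy=4.5,interpolation=2))
p,d=get_image('top');cv2.imwrite('pics/top4.png',cv2.resize(p[150:250,190:330],None,fx=5,fy=5,interpolation=2));np.save('pics/top4.npy',d)
to((DX,DY,215),Y)"
```

```text
t 9.9 tcp [600.29  42.28 239.59] rotvec deg [-0.16 -0.01 -0.1 ] shift cm [-9.56  0.15  2.46] F [ 0.2  -0.09  0.02] M [ 0.06 -0.02  0.01] w 41.88545362708233 q [-0.34  0.58  0.36  1.66 -0.24  0.94  0.26]
```

View pics/side4.png

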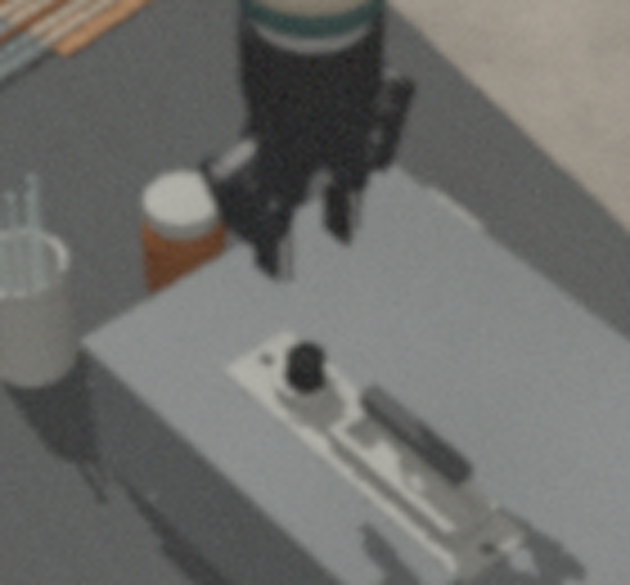

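View pics/top4.png

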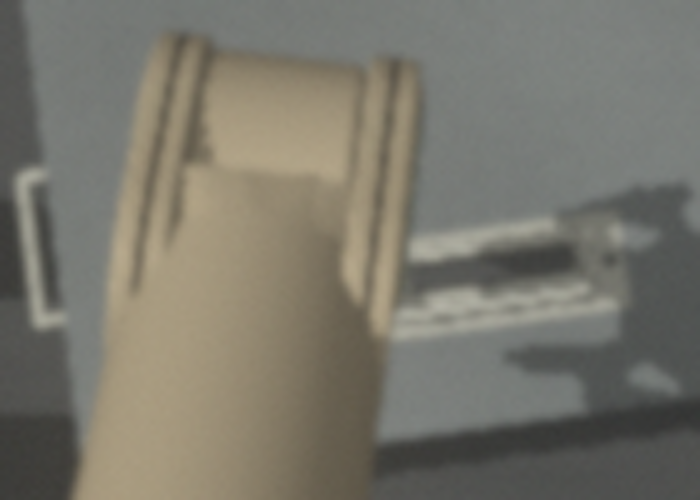

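The handle is up. In the side view the bar runs from about (365,395) to (468,470). I'll check where my estimate projects.

```bash
python3 -c "
from h import *
c,s=np.cos(Y),np.sin(Y)
for n,x0,y0,f in(('side',180,110,4.5),('top',190,150,5)):
  im=cv2.imread('pics/%s4.png'%n)
  P=[]
  for z in(152,166):
    for a,b in((-7,-42),(7,-42),(7,42),(-7,42)):
      u,v=proj(n,(DX+a*c-b*s,DY+a*s+b*c,z)); P.append(((u-x0+.5)*f-.5,(v-y0+.5)*f-.5))
  for q in(P[:4],P[4:]): cv2.polylines(im,[np.round(q).astype(np.int32)],True,(0,255,0) if q is P[:4] else (0,0,255),1)
  cv2.imwrite('pics/%s4o.png'%n,im)
"
```

```text
(no output)
```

View pics/side4o.png

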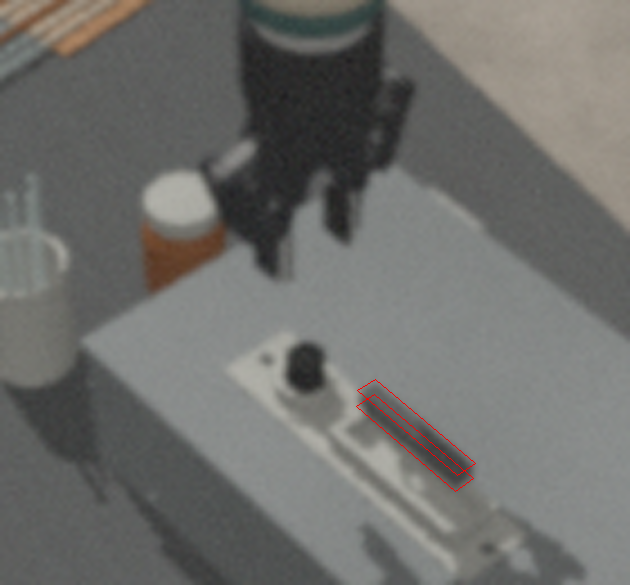

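View pics/top4o.png

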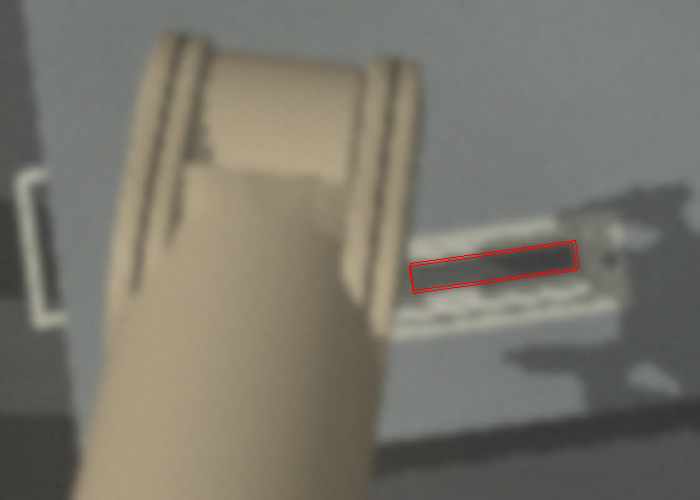

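The estimate fits the bar in both views. I'll move over it and then down.

>>> move_arm(plan=[[0,0,0,-2.0,0.15,0,130],[0,0,0,-2.5,0,0,130],[0,0,0,-2.5,0,0,130],[0,0,0,-2.5,0,1,130],[0,0,0,0,0,2,130]])

```text
clock: 10.4
tcp_pos: [617.6, -57.2, 211.3]
ee_rot: [0.654, 0.756, -0.001, 0.002]
force: [0.8, -0.3, 0.2]
grip_width: 42.2
```

```bash
python3 -c "
from h import *
to((DX,DY,150),Y)"
```

```text
t 10.4 tcp [617.64 -57.24 211.33] rotvec deg [ 0.11  0.24 -0.45] shift cm [ 0.57 -0.1   6.13] F [ 0.85 -0.34  0.2 ] M [-0.03 -0.01 -0.03] w 42.24045465790477 q [-0.16  0.64  0.34  1.64 -0.25  0.9   0.42]
```

>>> move_arm(plan=[[0,0,0,0,0,1,130],[0,0,0,0,0,1,130],[0,0,0,0,0,0,130],[0,0,0,0,0,0,130],[0,0,0,0,0,0,130]])

```text
clock: 10.9
tcp_pos: [617.4, -51.1, 191.7]
ee_rot: [0.652, 0.758, 0.0, 0.0]
force: [-0.0, -0.6, 0.3]
grip_width: 42.0
```

```bash
python3 -c "
from h import *
to((DX,DY,150),Y)"
```

```text
t 10.9 tcp [617.38 -51.06 191.69] rotvec deg [ 0.07  0.01 -0.06] shift cm [-0.07 -0.16  4.17] F [-0.   -0.57  0.31] M [-0.    0.   -0.02] w 41.980059789386345 q [-0.16  0.66  0.33  1.66 -0.26  0.86  0.43]
```

>>> move_arm(plan=[[0,0,0,-0.05,-0.15,1.2,130],[0,0,0,0,0,1.5,130],[0,0,0,0,0,1.0,130],[0,0,0,0,0,0.4,130],[0,0,0,0,0,0,130]])

```text
clock: 11.4
tcp_pos: [615.1, -52.2, 149.3]
ee_rot: [0.652, 0.758, -0.0, -0.0]
force: [-0.2, 0.1, -0.2]
grip_width: 41.7
```

```bash
python3 -c "
from h import *
p,d=get_image('side');cv2.imwrite('pics/side5.png',cv2.resize(p[110:240,200:340],None,fx=4.5,fy=4.5,interpolation=2))
to((DX,DY,150),Y)"
```

```text
t 11.45 tcp [615.46 -52.31 149.86] rotvec deg [-0.01  0.   -0.11] shift cm [ 0.02  0.06 -0.01] F [-0.67 -0.38  0.18] M [ 0.03 -0.04 -0.03] w 42.016308591984874 q [-0.15  0.71  0.31  1.7  -0.29  0.78  0.45]
```

View pics/side5.png

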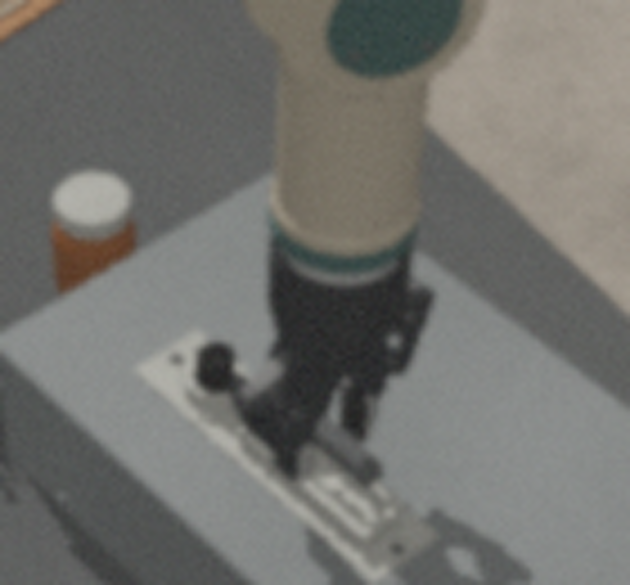

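The jaws straddle the bar at about (345,455), so I'll close.

>>> move_arm(plan=[[0,0,0,0,0,0,170],[0,0,0,0,0,0,200],[0,0,0,0,0,0,255],[0,0,0,0,0,0,255],[0,0,0,0,0,0,255]], newtons=60)

```text
clock: 11.95
tcp_pos: [614.5, -52.5, 150.1]
ee_rot: [0.652, 0.758, -0.001, -0.001]
force: [-4.6, -0.4, 2.0]
grip_width: 13.1
```

```bash
python3 -c "
from h import *
to((DX,DY,150),Y)"
```

```text
t 11.95 tcp [614.55 -52.49 150.06] rotvec deg [-0.1  -0.01 -0.1 ] shift cm [0.03 0.15 0.01] F [-4.55 -0.41  2.03] M [-0.17  0.94  0.12] w 13.11913523991855 q [-0.15  0.71  0.31  1.7  -0.29  0.78  0.45]
```

>>> move_arm(plan=[[0,0,0,0,-0.1,0,255],[0,0,3,0,0,0,255],[0,0,3,0,0,0,255],[0,0,3,0,0,0,255],[0,0,3,0,0,0,255]])

```text
clock: 12.45
tcp_pos: [614.3, -52.5, 150.1]
ee_rot: [0.728, 0.685, -0.0, 0.0]
force: [-2.7, -2.4, 2.8]
grip_width: 12.6
```

```bash
python3 -c "
from h import *
to((DX,DY,150),Y)"
```

```text
t 12.45 tcp [614.35 -52.46 150.06] rotvec deg [ -0.01   0.02 -12.17] shift cm [0.06 0.16 0.01] F [-2.67 -2.36  2.82] M [-0.19  0.79  0.35] w 12.629076887655188 q [-0.18  0.71  0.37  1.71 -0.34  0.78  0.29]
```

>>> move_arm(plan=[[0,0,4,0,0,0,255],[0,0,4,0,0,0,255],[0,0,4,0,0,0,255],[0,0,4,0,0,0,255],[0,0,4,0,0,0,255]])

```text
clock: 12.95
tcp_pos: [614.1, -52.4, 150.0]
ee_rot: [0.836, 0.548, -0.0, -0.0]
force: [-3.2, -0.5, 2.7]
grip_width: 13.3
```

>>> move_arm(plan=[[0,0,4,0,0,0,255],[0,0,4,0,0,0,255],[0,0,4,0,0,0,255],[0,0,4,0,0,0,255],[0,0,4,0,0,0,255]])

```text
clock: 13.45
tcp_pos: [613.9, -52.2, 149.9]
ee_rot: [0.919, 0.395, -0.001, -0.0]
force: [-4.1, -0.5, 2.6]
grip_width: 13.0
```

```bash
python3 -c "
from h import *
p,d=get_image('side');cv2.imwrite('pics/side6.png',cv2.resize(p[110:240,200:340],None,fx=4.5,fy=4.5,interpolation=2))
to((DX,DY,150),Y)"
```

```text
t 13.5 tcp [613.9  -52.19 149.76] rotvec deg [ -0.07   0.04 -52.32] shift cm [ 0.16  0.14 -0.02] F [-3.79  0.26  2.62] M [-0.07  0.93  0.2 ] w 12.851766427285403 q [-0.29  0.76  0.57  1.71 -0.52  0.83 -0.25]
```

View pics/side6.png

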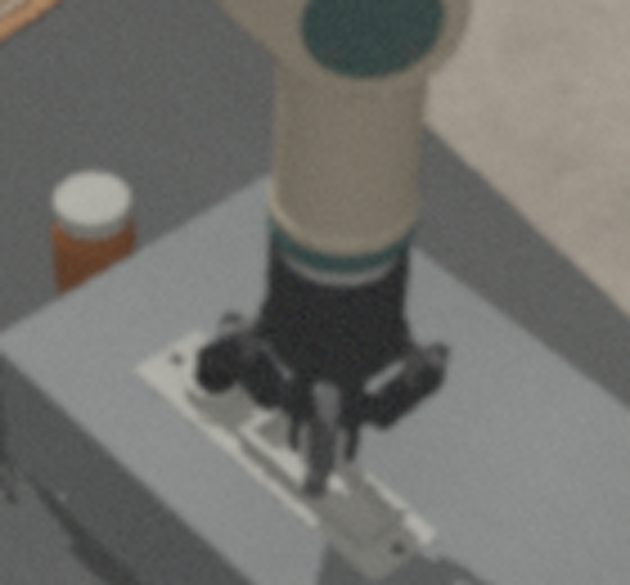

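>>> move_arm(plan=[[0,0,5,0,0,0,255],[0,0,5,0,0,0,255],[0,0,5,0,0,0,255],[0,0,5,0,0,0,255],[0,0,4,0,0,0,255]])

```text
clock: 14.0
tcp_pos: [614.9, -51.9, 150.2]
ee_rot: [0.981, 0.196, 0.0, -0.0]
force: [-2.1, 0.1, 3.4]
grip_width: 13.1
```

```bash
python3 -c "
from h import *
to((DX,DY,150),Y)"
```

```text
t 14.0 tcp [614.9  -51.85 150.2 ] rotvec deg [  0.02  -0.04 -76.14] shift cm [0.1  0.06 0.02] F [-2.12  0.11  3.41] M [0.11 0.82 0.24] w 13.109100306866825 q [-0.35  0.79  0.68  1.71 -0.62  0.87 -0.58]
```

>>> move_arm(plan=[[0,0,1,0,0,0,255],[0,0,1,0,0,0,255],[0,0,0,0,0,0,255],[0,0,0,0,0,0,255],[0,0,0,0,0,0,255]])

```text
clock: 14.5
tcp_pos: [615.2, -51.8, 150.2]
ee_rot: [0.984, 0.179, 0.001, -0.0]
force: [1.2, 1.6, 4.5]
grip_width: 12.7
```

```bash
python3 -c "
from h import *
to((DX,DY,150),Y)"
```

```text
t 14.5 tcp [615.21 -51.84 150.23] rotvec deg [  0.05  -0.08 -78.03] shift cm [0.07 0.04 0.02] F [1.15 1.62 4.47] M [0.52 0.37 0.33] w 12.692190377660424 q [-0.36  0.79  0.69  1.71 -0.63  0.87 -0.61]
```

>>> move_arm(plan=[[0,0,1,0,0,0,255],[0,0,1,0,0,0,255],[0,0,0,0,0,0,255],[0,0,0,0,0,0,255],[0,0,0,0,0,0,255]])

```text
clock: 15.0
tcp_pos: [615.1, -51.9, 150.1]
ee_rot: [0.987, 0.162, 0.001, -0.0]
force: [2.8, 3.4, 4.3]
grip_width: 13.2
```

```bash
python3 -c "
from h import *
to((DX,DY,150),Y)"
```

```text
t 15.0 tcp [615.08 -51.9  150.11] rotvec deg [  0.05  -0.05 -80.04] shift cm [0.08 0.04 0.01] F [2.83 3.45 4.32] M [ 0.76 -0.21  0.98] w 13.244544708006904 q [-0.36  0.79  0.7   1.71 -0.64  0.88 -0.63]
```

The torque rose from 0.33 to 0.98 N m, so the handle is at its stop. I'll open the jaws and retreat straight up.

>>> move_arm(plan=[[0,0,-1,0,0,0,130],[0,0,0,0,0,0,130],[0,0,0,0,0,-2.0,130],[0,0,0,0,0,-4.0,130],[0,0,0,0,0,-4.0,130]])

```text
clock: 15.5
tcp_pos: [612.7, -53.3, 249.7]
ee_rot: [0.986, 0.168, -0.002, -0.0]
force: [1.6, 0.3, 0.5]
grip_width: 42.0
```

>>> move_arm(plan=[[0,0,0,0,0,-4,130],[0,0,0,0,0,-4,130],[0,0,0,0,0,0,130],[0,0,0,0,0,0,130],[0,0,0,0,0,0,130]])

```text
clock: 16.0
tcp_pos: [613.3, -52.4, 328.3]
ee_rot: [0.986, 0.169, -0.002, -0.001]
force: [-0.1, 0.0, -0.3]
grip_width: 41.9
```

```bash
python3 -c "
from h import *
p,d=get_image('side');cv2.imwrite('pics/side7.png',p)
to((DX,DY,330),Y)"
```

```text
t 16.05 tcp [613.33 -52.25 328.11] rotvec deg [ -0.21   0.09 -79.16] shift cm [ 0.26  0.07 -0.19] F [ 0.37 -0.32 -0.81] M [-0.04  0.   -0.01] w 41.87391346845434 q [-0.43  0.62  0.83  1.51 -0.47  1.23 -0.76]
```

View pics/side7.png

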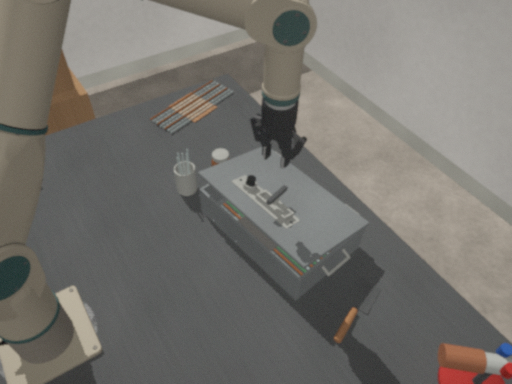

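The lid is ajar, with coloured rods visible in the gap from (225,210) to (300,265). The handle is turned across the dish at (278,194). I'll let it settle and verify.

>>> move_arm(plan=[[0,0,0,0,0,0,130],[0,0,0,0,0,0,130],[0,0,0,0,0,0,130],[0,0,0,0,0,0,130],[0,0,0,0,0,0,130]])

```text
clock: 16.55
tcp_pos: [614.5, -52.4, 329.9]
ee_rot: [0.985, 0.17, -0.0, 0.0]
force: [-0.4, 0.1, 0.6]
grip_width: 41.7
```

>>> move_arm(plan=[[0,0,0,0,0,0,130],[0,0,0,0,0,0,130],[0,0,0,0,0,0,130],[0,0,0,0,0,0,130],[0,0,0,0,0,0,130]])

```text
clock: 17.05
tcp_pos: [614.4, -52.3, 330.0]
ee_rot: [0.985, 0.17, -0.0, -0.0]
force: [-0.0, 1.2, -0.4]
grip_width: 41.6
```

```bash
python3 -c "
from h import *
p,d=get_image('side');cv2.imwrite('pics/side8.png',cv2.resize(p[130:310,180:380],None,fx=3.3,fy=3.3,interpolation=2))
c=get_calibration('side');v,u=np.mgrid[:384,:512];P=np.stack([(u-c['cx'])/c['fx']*d,(v-c['cy'])/c['fy']*d,d],-1)-c['t'];P=P@np.array(c['R'])
# lid-plane fit in chest frame
m=(d>0)&(P[...,2]>105)&(P[...,2]<190)
co,si=np.cos(Y),np.sin(Y);X=(P[...,0]-DX)*co+(P[...,1]-DY)*si;W=-(P[...,0]-DX)*si+(P[...,1]-DY)*co
k=m&(X>40)&(X<170)&(abs(W)<110);A=np.stack([X[k],W[k],np.ones(k.sum())],1)
for i in range(3):
  s=np.linalg.lstsq(A,P[...,2][k],rcond=None)[0]; r=abs(A@s-P[...,2][k]);k2=np.where(k.ravel())[0][r<6];k=np.zeros(d.size,bool);k[k2]=1;k=k.reshape(d.shape);A=np.stack([X[k],W[k],np.ones(k.sum())],1)
print('slope',np.arctan(s[0]),s,k.sum())
h=P[...,2]-(s[0]*X+s[1]*W+s[2]); b=(h>42)&(h<62)&(abs(X)<55)&(abs(W)<55)&(d>0)
q=np.stack([X[b],W[b]],1);w,V=np.linalg.eigh(np.cov(q.T));print('bar pts',b.sum(),'centre',q.mean(0),'dir',V[:,1],np.ptp(q@V[:,1]))
print(state()['clock'],state()['force'])"
```

```text
slope -0.2014363069740841 [ -0.2   -0.   148.75] 2308
bar pts 160 centre [ 9.33 -3.48] dir [-0.98 -0.21] 83.78738488504814
17.1 [ 0.16 -0.45  0.41]
```

View pics/side8.png

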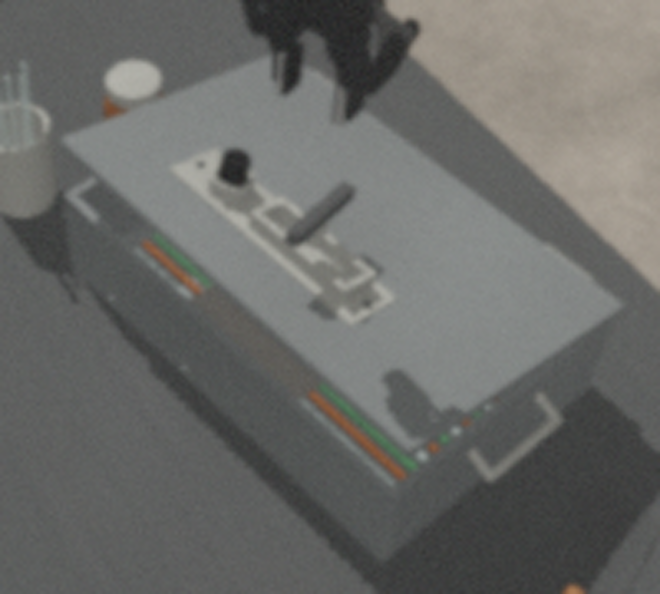

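The fit gives a lid angle of 0.201 rad and a bar turn of about 1.36 rad. The gripper is clear of everything.

```bash
python3 -c "
from plant import *
print(job_done())"
```

```text
the job is handed in; nothing more can be done
None
```

The chest is unlatched, its lid is ajar on the struts, and the job was handed in at 17.1 s.

- **Button:** I pressed it in small steps with the closed fingertips. The highest force reading was 9.3 N, slightly above the stated 6–9 N. It then dropped to 5.0 N as the catch let go, and the side picture showed the T-handle up. Forces were read only at the end of each move, and there was about 2–3 N of sideways force while pressing.
- **Handle:** I gripped the bar at 60 N and turned it clockwise until the torque rose from 0.33 to 0.98 N m, which was the stop. I then opened the jaws and lifted clear.
- **Last checks:** A depth fit put the lid at 0.201 rad and the bar at about 1.36 rad, which matches the stop at 1.35. The tool was about 330 mm up and read no contact force.
- **Bystanders:** In the pictures after release, the jar, cup and paddle look undisturbed. I checked this by eye only.

No check failed. The one slip was turning the wrist about 8 degrees too far in free air on the way over, which I corrected before reaching the chest.

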